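Snap the battery pack into a seat control box and shut its cover

ROBOT

A 7-joint arm with a two-finger parallel gripper is mounted at the origin on the work surface. World frame = base frame: x ahead of the robot, y to its left, z up, the work surface at z = 0. Lengths are in m, angles in rad, forces in N, time in s.
With the tool pointing down it reaches from about 0.4 to 0.875 m from the base axis. Payload 19.3 kg.
Tool frame: the origin (TCP) lies where the fingers leave the gripper's body, on its centre line; the fingertips stand bot.tip_reach ahead of it and the grasp point (between the pads) lies 54 mm ahead of it (bot.tip_reach is the distance from the TCP to the fingertips, in m); z points along the fingers, y is the line along which they close (so a half turn about z gives the same grasp; the last joint's range is limited). The gripper opens to 85 mm and grips with 20 to 120 N. Pads are 22 mm wide; open, the fingers measure 114 mm over their backs; the gripper's body (76 mm by 85 mm) begins 54 mm behind the grasp point. The pads swing forward as they close: fully open they stand 13 mm farther back than shut.
Start: joints at [-1.349, 0.521, -0.036, 1.599, 0.021, 1.021, -0.113], TCP at [0.18, 0.599, 0.304] pointing down, gripper open.
Joint ranges: [-2.91, 2.91], [-0.3, 2.13], [-1.5, 1.42], [0.17, 2.43], [-1.26, 4.41], [0.16, 1.93], [-2.52, 2.52]. Speed limits (rad/s): [1.89, 1.89, 2.39, 2.39, 3.01, 3.01, 3.01].

INTERFACE

Orientations are given as [roll, pitch, yaw] about the fixed x, y, z axes, in that order (R = Rz(yaw) Ry(pitch) Rx(roll)).
In Python, from workcell import bot gives the robot as it stands. The module is installed in compiled form; this text tells all that it offers.
- The arm moves only by the shell command python3 -m jog 'ROWS' [FORCE]. ROWS is JSON, a list that holds one entry, the list of rows, each a list of 7 numbers: the shift along the tool's x, y, z in mm, then the turn, a rotation vector about the tool's x, y, z in rad, then the opening, from 0 (shut) to 1 (fully open). In form: [[[tx, ty, tz, wx, wy, wz, fingers], ...]]. A call has 1 to 5 rows; each row shifts and turns the commanded pose from where the row before left it, along the tool's axes as they then stand; what a row does not reach is not made up. A row lasts 1/10 s, in which the tool goes at most 50 mm and 8.59 degrees, less where a joint would pass 70% of its speed; a pose out of reach is approached as far as the arm can. A call is refused whole if a number of a shift passes 50 or a number of a turn 0.15, either way. A call with a gripper value outside its range is refused whole. The fingers move at their own pace and stop on an object; FORCE is the grip in N (left out, the last holds). Time passes only in rows, so rows that do not move let the fingers close. It gives the time, the measured TCP pose, the force, the opening and the grip force at its end, in the units of the state.
- bot.observe(): the state, without advancing time (a new reading comes with each control period).
- bot.grab_frame(name): name is "side" or "top" or "wrist"; returns a dict with "img" (420x560x3 uint8, red, green, blue), "intrinsics" (3x3 intrinsics, pixels), "R" (3x3) and "t" (3): a world point X has camera coordinates R X + t; the wrist camera has in their place "tool_from_camera" (4x4, takes a point from camera to tool coordinates, whose origin is the TCP and whose axes are the flange's). Camera axes: x right, y down, z forward; pixel columns grow to the right and rows downward; lengths in m; the calibration is good to about 2 mm. A picture is of the moment at which its call begins: read the wrist's pose just before it. There is no depth.
- bot.job_done(): hands the job in; it is judged then, once.
Trained networks look in a picture, given as the dict that the camera call returned (one of the last four; its "shot" number tells which), for a name from the list of things; names that differ only in an ending like _2 or _b are one class to them, and where a whole thing is asked for, a point or a joint stands for the part that bears it (a point fixed in the world has none). Each returns a list of dicts, best first, with "conf" (0 to 1); they miss things now and then, are a little off and sometimes report something else, mostly with a low value. They report only what shows in the picture. A call takes as long as a camera call. They do not tell look-alikes from the thing itself.
- bot.trace(query, picture): "region" (420x560 bool, what is visible of it).
- bot.spot_point(query, picture): "xyz" ([x, y, z] in m, in world coordinates, good to about 4 mm: a listed point, or the origin of a listed thing).
The state is a dict: "clock": time; "qpos": joint angles; "qd": joint speeds; "joint_efforts": joint torques, N m; "position": TCP position; "tool_rot": TCP orientation; "force": force on the tool from outside, world axes, zero at the start; "moment": the same for the moment, N m; "grip_width": finger opening in m; "finger_force": force on a finger pad.
Only numpy, scipy, OpenCV 4.12 (cv2) and the standard library are available. Lean on these libraries where they do the work, as an engineer would, in place of code of your own. Each camera call takes 0.05 s, during which the arm holds its last target. There are 200 camera calls.

TASK

Slide the white cover of the toilet-seat control box fully open, lay the blue battery pack flat in the channel, short of the two steel spring clips, and push it along the channel, contacts first, until the clips snap into its notches and it is fully home against the contact wall. Then slide the cover fully shut over it. Leave the grey spent pack, the screwdriver, the bottle and the hinge where they are.

Things in the scene. Friction and masses are not known exactly. Their poses are not given: they have to be found in the camera images.
- housing: White control box, 170 (x) x 202 (y) x 48 mm high, fixed on the bench; place and yaw (up to 0.35 rad) vary. Origin: on the bench (z 0) under the centreline of its battery channel; z up. The channel runs along the box's y from y -105 to +75 mm; black floor at z 6 mm. Spans x -38 to +132, y -112 to +90 mm. All sizes below are in this frame.
- bay (a point): Where to lay the pack's origin: on the channel floor at x 0, y -12, z 6 mm of the box. The bay (y -105 to +40) is 55 mm wide. The walls beside it, near wall x -38 to -27.5 and far deck x +27.5 to +125, are only 18 mm high. A pack laid with its origin at y -50 to 0 is clear of the clips; at y -12 it leaves 43 mm of free channel behind its tail.
- clips (a point): Point between two steel spring rollers, box x 0, y +54, z 20 mm. Rollers: radius 8 mm, standing z 7 to 33 mm, centres x -28 and +28, each sticking 5 mm into the pocket (50 mm wide, y +40 to +75, cheeks 18 mm high). The push along the box's +y peaks at 11 to 18 N about 13 mm before home, then eases; over the last 4 mm they drop into the notches and draw the pack home.
- home (a point): Where the pack's origin is when fully home: x 0, y +25, z 6 mm of the box, its front face against the contact wall (y +75, 40 mm high). The tail is then at y -25. The end walls (y -112 to -105, and y +83 to +90) are 48 mm high and carry the cover; a wall at x +125 to +132 is 40 mm high.
- pack: Good battery pack: blue, black front end, 47 (x) x 100 (y) x 34 mm high, 0.15 to 0.3 kg, loose. Origin: centre of its underside; +y points to the front with copper contacts, which goes to the box's +y end. Front 9 mm chamfered to 37 mm wide. Notch 5 mm deep in both sides, y +22 to +36. Starts flat on the bench left or right of the box, its +y within 0.5 rad of world +y.
- pack_nose (a point): Centre of the blue pack's front (contact) face, y +50, z +17 mm in the pack's frame.
- spent: Grey spent pack of the same shape and size, lying on the bench on the other side. Leave it alone. Origin: centre of its underside.
- cover (a joint): Sliding cover of the box: 0 = shut over the channel, 0.095 m = fully open; it moves along the box's +x axis to open. Slides with about 2 N friction and stays where left. Starts 0 to 30 mm open. The white plate is 66 (x) x 186 (y) x 4 mm, underside 44 mm and top 48 mm above the bench; shut it spans x -33 to +33 mm of the box.
- rib (a point): Top centre of the orange rib on the cover, 64 mm above the bench; the rib is 8 mm thick (along the box's x), 90 mm long (along the box's y) and stands 16 mm above the plate. When shut it is at x 0, y -11 mm of the box. Push on its near (-x) side to open, on its far (+x) side to shut.
- screwdriver: Yellow screwdriver, 190 mm, lying on the bench beyond the box. Leave alone.
- glue: Yellow bottle with orange cap, 60 mm diameter, 150 mm high, beyond the box. Leave alone.
- hinge: White seat hinge with a steel pin, about 70 x 40 x 54 mm, beyond the box. Leave alone.
Mind the look-alikes: they are no part of the job. What is shaped like the pack but red or yellow is not meant.

How it is judged:
By the outcome, as a careful person would: the job done as asked, in the order asked, and still so for the second after the job is handed in, with the robot touching nothing.
It also fails if it takes over 64 s, if anything falls off the work surface, if the arm or the gripper's body presses on something with over 40 N, if the wrist force passes 120 N, or if a joint passes its speed limit or range.

## Working session

There is one attempt and no reset: what is moved stays moved. The work goes in short steps, Python scripts to look and compute and a shell command to move; the robot and the scene stay as the last step left them, time stands still between calls to the robot, and variables do not carry over. Pictures are saved under pics/ and viewed, at most 10 in all, crops included, and the job is handed in when it is done.

```bash
mkdir -p pics; cat > h.py <<'E'
from workcell import bot
import numpy as np, cv2
from scipy.spatial.transform import Rotation as Ro
def save(f,n): cv2.imwrite('pics/'+n, f['img'][:,:,::-1])
def pix(f,X): 
    c=f['R']@np.array(X)+f['t']; p=f['intrinsics']@c; return p[:2]/p[2]
def ray(f,uv,z):
    d=f['R'].T@np.linalg.inv(f['intrinsics'])@np.array([uv[0],uv[1],1.]); o=-f['R'].T@f['t']
    return o+d*(z-o[2])/d[2]
def wf(): # wrist frame with world R,t
    s=bot.observe(); f=bot.grab_frame('wrist')
    T=np.eye(4);T[:3,:3]=Ro.from_euler('xyz',s['tool_rot']).as_matrix();T[:3,3]=s['position']
    C=np.linalg.inv(T@np.array(f['tool_from_camera'])); f['R']=C[:3,:3];f['t']=C[:3,3]; return f
def st():
    s=bot.observe(); print({k:np.round(s[k],3).tolist() for k in('clock','position','tool_rot','force','grip_width','finger_force')}); return s
E
python3 - <<'E'
from h import *
st(); print(bot.tip_reach)
for n in('top','side'):
    f=bot.grab_frame(n); save(f,n+'0.png')
    for q in('housing','clips','home','bay','pack','pack_nose','spent','rib','cover','glue','hinge','screwdriver'):
        r=bot.spot_point(q,f); print(n,q,[(np.round(x['xyz'],3).tolist(),round(x['conf'],2)) for x in r[:3]])
E
```

```text
{'clock': 0.0, 'position': [0.18, 0.598, 0.303], 'tool_rot': [-3.14, 0.0, 2.85], 'force': [-0.383, -0.739, -0.106], 'grip_width': 0.085, 'finger_force': 0.0}
0.0726
top housing [([0.547, -0.06, 0.003], 0.6), ([0.546, -0.072, 0.007], 0.32), ([0.492, -0.286, 0.015], 0.28)]
top clips [([0.54, -0.006, 0.018], 0.7)]
top home [([0.545, -0.039, 0.008], 0.58)]
top bay [([0.547, -0.073, 0.009], 0.85)]
top pack [([0.621, -0.289, 0.001], 0.94), ([0.478, -0.334, -0.0], 0.81), ([0.347, -0.284, 0.002], 0.81)]
top pack_nose [([0.377, -0.322, 0.017], 0.95), ([0.659, -0.261, 0.017], 0.87), ([0.492, -0.286, 0.015], 0.84)]
top spent [([0.523, 0.357, 0.003], 0.89)]
top rib [([0.564, -0.075, 0.069], 0.77)]Traceback (most recent call last):
  File "<stdin>", line 6, in <module>
ValueError: it knows: bay, clips, glue, hinge, home, housing, pack, pack_nose, rib, screwdriver, spent
```

View pics/top0.png

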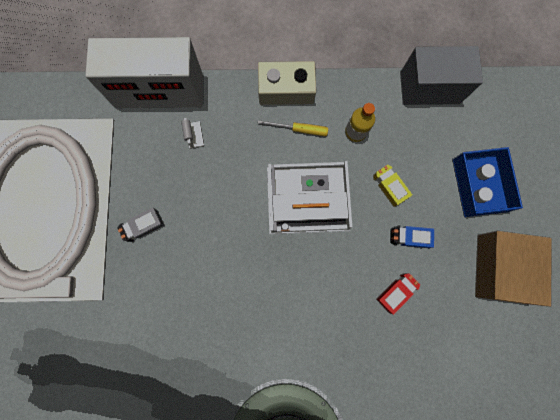

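```bash
python3 - <<'E'
from h import *
st()
f=bot.grab_frame('top')
print('blue candidates')
for p in ([.621,-.289,.034],[.478,-.334,.034],[.347,-.284,.034],[.377,-.322,.017],[.659,-.261,.017],[.492,-.286,.015]):
    u=pix(f,p).astype(int); print(p,u,f['img'][u[1],u[0]])
# blue mask
hsv=cv2.cvtColor(f['img'],cv2.COLOR_RGB2HSV)
m=cv2.inRange(hsv,(100,90,40),(130,255,255)); n,l,s,c=cv2.connectedComponentsWithStats(m)
for i in range(1,n):
    if s[i,4]>100: 
        pts=np.argwhere(l==i)[:,::-1].astype(np.float32); r=cv2.minAreaRect(pts); b=cv2.boxPoints(r); print(s[i],r,[ray(f,q,.034).round(3).tolist() for q in b])
for q in('glue','hinge','screwdriver'):
    print(q,[(np.round(x['xyz'],3).tolist(),round(x['conf'],2)) for x in bot.spot_point(q,f)[:2]])
f=bot.grab_frame('side'); save(f,'side0.png')
for q in('housing','clips','home','bay','pack','pack_nose','rib'):
        r=bot.spot_point(q,f); print(q,[(np.round(x['xyz'],3).tolist(),round(x['conf'],2)) for x in r[:3]])
E
```

```text
{'clock': 0.45, 'position': [0.18, 0.599, 0.304], 'tool_rot': [-3.141, -0.0, 2.85], 'force': [0.105, -0.423, 0.011], 'grip_width': 0.085, 'finger_force': 0.0}
blue candidates
[0.621, -0.289, 0.034] [393 182] [171 172 163]
[0.478, -0.334, 0.034] [415 237] [174 175 175]
[0.347, -0.284, 0.034] [399 291] [173 181 184]
[0.377, -0.322, 0.017] [411 278] [156  92  63]
[0.659, -0.261, 0.017] [379 170] [165 100  72]
[0.492, -0.286, 0.015] [393 233] [0 1 0]
[ 453  147   70   70 2685] ((487.0000305175781, 181.0), (66.28724670410156, 59.22706985473633), 78.69007110595703) [[0.694, -0.447, 0.034], [0.723, -0.603, 0.034], [0.55, -0.614, 0.034], [0.522, -0.463, 0.034]]
[401 226  33  22 343] ((417.8861389160156, 236.63861083984375), (32.13970184326172, 20.000247955322266), 5.710592269897461) [[0.461, -0.297, 0.034], [0.511, -0.306, 0.034], [0.501, -0.386, 0.034], [0.451, -0.376, 0.034]]
glue [([0.777, -0.209, -0.002], 0.91)]
hinge [([0.767, 0.231, 0.002], 0.58)]
screwdriver [([0.782, -0.033, -0.0], 0.8)]
housing [([0.546, -0.061, 0.002], 0.91)]
clips [([0.543, -0.009, 0.021], 0.83)]
home [([0.544, -0.032, 0.007], 0.95), ([0.543, -0.009, 0.016], 0.7)]
bay [([0.546, -0.067, 0.008], 0.79)]
pack [([0.617, -0.29, 0.001], 0.93), ([0.345, -0.29, -0.0], 0.87), ([0.485, -0.336, -0.002], 0.74)]
pack_nose [([0.49, -0.279, 0.017], 0.84), ([0.656, -0.26, 0.016], 0.64), ([0.378, -0.323, 0.017], 0.6)]
rib [([0.562, -0.071, 0.07], 0.56)]
```

The top picture shows the box at about (310,198) with its rib at (310,206). The blue pack is at (415,237), black nose to the left, and there are red and yellow look-alikes at (400,292) and (393,185). I'll swing the arm over to the box for a close look.

```bash
for i in 1 ; do
python3 -m jog '[[[-50,0,0,0,0,0.08,0.4],[-50,0,0,0,0,0.08,0.4],[-50,0,0,0,0,0.08,0.4],[-50,0,0,0,0,0.08,0.4],[-50,0,0,0,0,0.08,0.4]]]' >/dev/null
python3 -m jog '[[[-50,0,0,0,0,0.08,0.4],[-50,0,0,0,0,0.08,0.4],[-50,0,0,0,0,0.08,0.4],[-50,0,0,0,0,0.08,0.4],[-50,0,0,0,0,0.08,0.4]]]' >/dev/null
python3 -m jog '[[[-50,0,0,0,0,0.08,0.4],[-50,0,0,0,0,0.08,0.4],[-50,0,0,0,0,0.08,0.4],[-50,-10,0,0,0,0.08,0.4],[-50,-20,0,0,0,0.05,0.4]]]' 
done
python3 - <<'E'
from h import *
st(); f=wf(); save(f,'w1.png')
for q in('housing','clips','home','bay','pack','pack_nose','rib'):
        r=bot.spot_point(q,f); print(q,[(np.round(x['xyz'],3).tolist(),round(x['conf'],2)) for x in r[:3]])
E
```

```text
clock: 2.55
position: [0.6167, 0.0642, 0.3036]
tool_rot: [3.141, 0.001, 1.676]
force: [0.9, -0.8, 0.4]
grip_width: 0.0341
finger_force: 0.0
{'clock': 2.55, 'position': [0.617, 0.064, 0.304], 'tool_rot': [3.141, 0.001, 1.676], 'force': [0.911, -0.771, 0.422], 'grip_width': 0.034, 'finger_force': 0.0}
housing [([0.544, -0.062, 0.001], 0.58)]
clips [([0.542, -0.008, 0.017], 0.62)]
home []
bay []
pack []
pack_nose [([0.542, -0.062, 0.001], 0.69)]
rib []
```

View pics/w1.png

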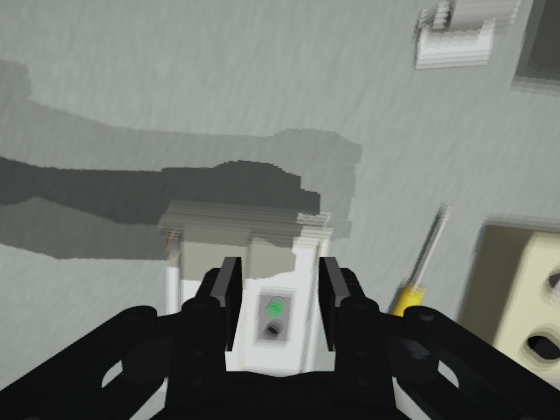

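The wrist view shows only the box's +y end, at about (165–330, 205–370). I'll back off along −y so I can see the whole box and the pack.

```bash

python3 -m jog '[[[-48,-12,0,0,0,0.0,0.4],[-48,-20,0,0,0,0.02,0.4],[-48,-20,0,0,0,0.02,0.4],[-48,-20,0,0,0,0.02,0.4],[-48,-20,0,0,0,0,0.4]]]' >/dev/null
python3 -m jog '[[[0,0,0,0,0,0,0.4],[0,0,0,0,0,0,0.4],[0,0,0,0,0,0,0.4]]]' 
python3 - <<'E'
from h import *
st(); f=wf(); save(f,'w2.png')
for q in('housing','clips','home','bay','pack','pack_nose','rib'):
        r=bot.spot_point(q,f); print(q,[(np.round(x['xyz'],3).tolist(),round(x['conf'],2)) for x in r[:3]])
hsv=cv2.cvtColor(f['img'],cv2.COLOR_RGB2HSV)
m=cv2.inRange(hsv,(5,150,120),(18,255,255)); n,l,s,c=cv2.connectedComponentsWithStats(m)
for i in range(1,n):
    if s[i,4]>200:
        r=cv2.minAreaRect(np.argwhere(l==i)[:,::-1].astype(np.float32)); print(s[i],[ray(f,q,.064).round(4).tolist() for q in cv2.boxPoints(r)])
E
```

```text
clock: 3.75
position: [0.548, -0.1709, 0.3037]
tool_rot: [-3.142, -0.001, 1.622]
force: [0.3, 0.7, -0.0]
grip_width: 0.0342
finger_force: 0.0
{'clock': 3.75, 'position': [0.548, -0.171, 0.304], 'tool_rot': [-3.142, -0.001, 1.622], 'force': [0.308, 0.73, -0.048], 'grip_width': 0.034, 'finger_force': 0.0}
housing [([0.54, -0.064, 0.001], 0.85)]
clips [([0.539, -0.009, 0.02], 0.68)]
home []
bay []
pack [([0.346, -0.284, -0.006], 0.61)]
pack_nose [([0.663, -0.262, 0.02], 0.66), ([0.38, -0.324, 0.018], 0.66)]
rib [([0.557, -0.072, 0.065], 0.58)]
[296  20  13 114 925] [[0.5584, -0.1157, 0.064], [0.5563, -0.0269, 0.064], [0.5638, -0.0268, 0.064], [0.5665, -0.1156, 0.064]]
```

View pics/w2.png

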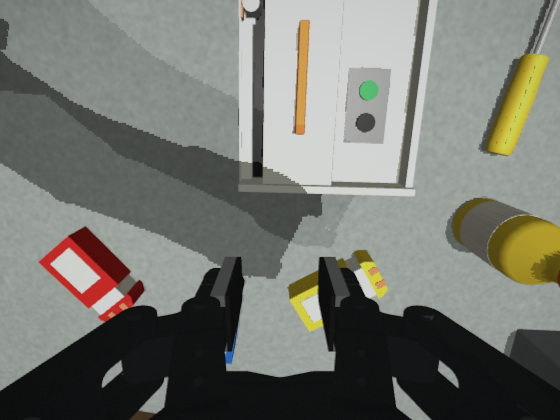

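The rib shows clearly from (304,20) to (299,133). The box's near-end wall is at row 190, columns 239–414. I'll go down and grip the rib, and measure the box corners at the same time.

```bash
python3 - <<'E'
from h import *
f=wf()
for uv in((239,190),(414,193)): print(ray(f,uv,.048).round(4))
m=bot.trace('housing',f)[0]['region']; 
E
python3 -m jog '[[[50,8,0,0,0,0.025,0.4],[49,8,0,0,0,0,0.4],[0,0,50,0,0,0,0.4],[0,0,50,0,0,0,0.4],[0,0,50,0,0,0,0.4]]]'
python3 -m jog '[[[0,0,29,0,0,0,0.4],[0,0,0,0,0,0,0.1],[0,0,0,0,0,0,0],[0,0,0,0,0,0,0],[0,0,0,0,0,0,0]]]' 40
python3 - <<'E'
from h import *
f=wf(); save(f,'w3.png')
E
```

```text
[ 0.5082 -0.1741  0.048 ]
[ 0.677  -0.1687  0.048 ]
clock: 4.75
position: [0.5597, -0.0731, 0.1526]
tool_rot: [3.14, 0.0, 1.596]
force: [0.6, -0.4, 0.3]
grip_width: 0.034
finger_force: 0.0
clock: 5.25
position: [0.5593, -0.0738, 0.1246]
tool_rot: [-3.141, 0.0, 1.595]
force: [2.2, -2.8, -19.3]
grip_width: 0.0069
finger_force: 41.3
```

```bash

python3 -m jog '[[[0,0,-1,0,0,0,0],[0,8,0,0,0,0,0],[0,16,0,0,0,0,0],[0,16,0,0,0,0,0],[0,16,0,0,0,0,0]]]'
python3 -m jog '[[[0,12,0,0,0,0,0],[0,5,0,0,0,0,0],[0,3,0,0,0,0,0]]]'
python3 -m jog '[[[0,2,0,0,0,0,0],[0,2,0,0,0,0,0]]]'
```

```text
clock: 5.8
position: [0.6145, -0.0725, 0.1247]
tool_rot: [-3.138, 0.0, 1.595]
force: [-1.6, -3.3, -26.0]
grip_width: 0.0066
finger_force: 40.7
clock: 6.1
position: [0.6345, -0.072, 0.1247]
tool_rot: [-3.138, 0.0, 1.595]
force: [-2.4, -3.3, -25.9]
grip_width: 0.007
finger_force: 40.7
clock: 6.3
position: [0.6382, -0.0719, 0.1247]
tool_rot: [-3.138, 0.0, 1.595]
force: [-1.9, -3.5, -27.4]
grip_width: 0.0066
finger_force: 40.5
```

```bash

python3 -m jog '[[[0,2,1,0,0,0,0],[0,2,0,0,0,0,0]]]'
python3 -m jog '[[[0,2,0,0,0,0,0],[0,0,0,0,0,0,0]]]'
```

```text
clock: 6.5
position: [0.6399, -0.072, 0.1244]
tool_rot: [-3.133, -0.001, 1.594]
force: [-34.4, -0.9, 9.8]
grip_width: 0.0063
finger_force: 45.4
clock: 6.7
position: [0.6402, -0.0721, 0.1243]
tool_rot: [-3.129, -0.001, 1.594]
force: [-40.0, -1.1, 14.0]
grip_width: 0.0067
finger_force: 45.9
```

```bash

python3 -m jog '[[[0,-4,0,0,0,0,0],[0,0,0,0,0,0,0.4],[0,0,0,0,0,0,0.6],[0,0,-45,0,0,0,0.8],[-20,-10,-45,0,0,0,1]]]'
python3 -m jog '[[[-46,-20,-40,0,0,0.03,1],[-46,-20,-30,0,0,0.03,1],[-46,-20,0,0,0,0.03,1],[-46,-20,0,0,0,0.03,1],[-46,-20,0,0,0,0.03,1]]]'
python3 -m jog '[[[-46,-20,0,0,0,0,1],[-46,-20,0,0,0,0.0,1],[0,0,0,0,0,0,1],[0,0,0,0,0,0,1]]]'
python3 - <<'E'
from h import *
st(); f=wf(); save(f,'w4.png')
for q in('housing','clips','home','bay','pack','pack_nose'):
        r=bot.spot_point(q,f); print(q,[(np.round(x['xyz'],3).tolist(),round(x['conf'],2)) for x in r[:3]])
hsv=cv2.cvtColor(f['img'],cv2.COLOR_RGB2HSV)
m=cv2.inRange(hsv,(100,90,40),(130,255,255)); n,l,s,c=cv2.connectedComponentsWithStats(m)
for i in range(1,n):
    if s[i,4]>500:
        r=cv2.minAreaRect(np.argwhere(l==i)[:,::-1].astype(np.float32)); print(s[i],[ray(f,q,.034).round(4).tolist() for q in cv2.boxPoints(r)])
E
```

```text
clock: 7.2
position: [0.6332, -0.089, 0.2157]
tool_rot: [3.141, -0.001, 1.599]
force: [0.6, 0.4, 0.7]
grip_width: 0.0647
finger_force: 0.0
clock: 7.7
position: [0.531, -0.3022, 0.2729]
tool_rot: [3.139, 0.0, 1.444]
force: [1.1, -0.2, -0.3]
grip_width: 0.085
finger_force: 0.0
clock: 8.1
position: [0.48, -0.3876, 0.2723]
tool_rot: [3.14, 0.001, 1.443]
force: [2.2, 1.0, -0.4]
grip_width: 0.0853
finger_force: 0.0
{'clock': 8.1, 'position': [0.48, -0.388, 0.272], 'tool_rot': [3.14, 0.001, 1.443], 'force': [2.237, 0.996, -0.405], 'grip_width': 0.085, 'finger_force': 0.0}
housing []
clips []
home []
bay []
pack [([0.342, -0.282, -0.008], 0.92), ([0.485, -0.33, -0.001], 0.64), ([0.619, -0.288, -0.001], 0.61)]
pack_nose [([0.49, -0.281, 0.017], 0.97), ([0.663, -0.261, 0.019], 0.87), ([0.38, -0.323, 0.018], 0.58)]
[ 248  103   56   84 2542] [[0.4636, -0.3057, 0.034], [0.5097, -0.3105, 0.034], [0.5036, -0.3823, 0.034], [0.4545, -0.3772, 0.034]]
[  342   231   192   160 13186] [[0.5296, -0.4621, 0.034], [0.7038, -0.4449, 0.034], [0.7415, -0.5934, 0.034], [0.5469, -0.6181, 0.034]]
```

View pics/w4.png

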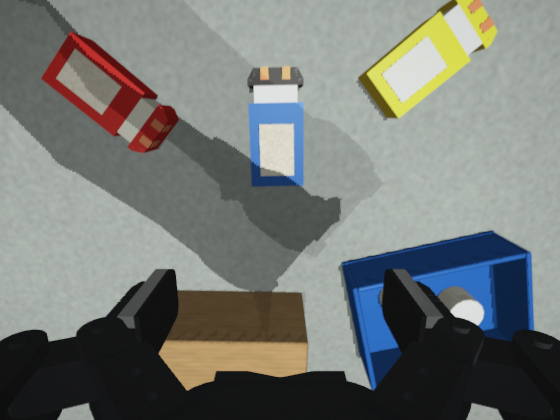

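The blue pack is at columns 248–304, rows 68–186, with its contacts facing up the image (+y). The gap to its neighbours is enough. I'll grasp it near its centre.

```bash

python3 -m jog '[[[28,5,40,0,0,-0.022,1],[27,5,45,0,0,0,1],[0,0,45,0,0,0,1],[0,0,35,0,0,0,1],[0,0,19,0,0,0,1]]]'
python3 -m jog '[[[0,0,0,0,0,0,1],[0,0,0,0,0,0,0.3],[0,0,0,0,0,0,0.3],[0,0,0,0,0,0,0.3],[0,0,0,0,0,0,0.3]]]' 70
python3 - <<'E'
from h import *
st()
f=bot.grab_frame('side'); save(f,'s4.png')
f=wf(); save(f,'w5.png')
print([(np.round(x['xyz'],3).tolist(),round(x['conf'],2)) for q in('pack','pack_nose') for x in bot.spot_point(q,f)])
E
```

```text
clock: 8.95
position: [0.4956, -0.3331, 0.087]
tool_rot: [-3.139, -0.001, 1.468]
force: [-0.1, 0.4, 0.5]
grip_width: 0.0855
finger_force: 0.0
clock: 9.45
position: [0.4962, -0.3347, 0.0916]
tool_rot: [3.14, 0.0, 1.467]
force: [-7.3, 2.4, 17.7]
grip_width: 0.045
finger_force: 71.0
{'clock': 9.45, 'position': [0.496, -0.335, 0.092], 'tool_rot': [3.14, 0.0, 1.467], 'force': [-7.266, 2.395, 17.727], 'grip_width': 0.045, 'finger_force': 71.046}
[([0.499, -0.332, 0.002], 0.95), ([0.619, -0.289, -0.001], 0.56), ([0.5, -0.285, 0.016], 0.68), ([0.378, -0.322, 0.014], 0.61)]
```

View pics/w5.png

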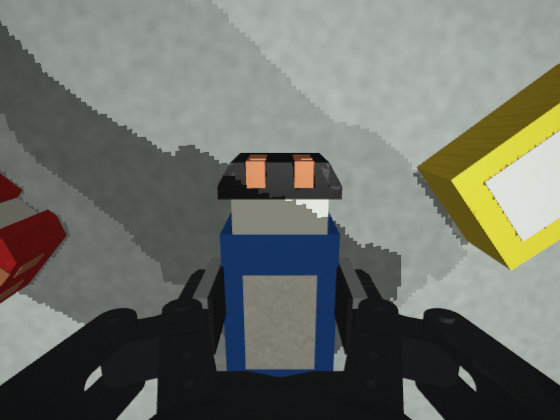

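```bash

python3 -m jog '[[[0,0,-45,0,0,0,0.3],[0,0,-48,0,0,-0.131,0.3],[30,5,0,0,0,0,0.3],[40,10,0,0,0,0,0.3],[45,10,0,0,0,0,0.3]]]'
python3 -m jog '[[[45,10,0,0,0,0,0.3],[45,10,0,0,0,0,0.3],[30,8,0,0,0,0,0.3],[15,2,0,0,0,0,0.3],[0,0,0,0,0,0,0.3]]]'
python3 -m jog '[[[0,0,0,0,0,0,0.3],[0,0,0,0,0,0,0.3]]]'
python3 - <<'E'
from h import *
st(); 
f=wf(); save(f,'w6.png')
for q in('housing','clips','home','bay','pack','pack_nose','rib'):
        r=bot.spot_point(q,f); print(q,[(np.round(x['xyz'],3).tolist(),round(x['conf'],2)) for x in r[:2]])
E
```

```text
clock: 10.15
position: [0.5184, -0.2182, 0.1842]
tool_rot: [3.139, 0.001, 1.596]
force: [1.2, 0.6, -3.1]
grip_width: 0.0448
finger_force: 75.2
clock: 10.65
position: [0.5449, -0.0807, 0.1834]
tool_rot: [3.14, -0.001, 1.601]
force: [-0.3, -0.6, -3.2]
grip_width: 0.0453
finger_force: 75.2
clock: 10.85
position: [0.5442, -0.0846, 0.1832]
tool_rot: [3.141, 0.001, 1.596]
force: [0.7, -0.6, -2.2]
grip_width: 0.045
finger_force: 75.2
{'clock': 10.85, 'position': [0.544, -0.085, 0.183], 'tool_rot': [3.141, 0.001, 1.596], 'force': [0.737, -0.643, -2.168], 'grip_width': 0.045, 'finger_force': 75.188}
housing []
clips [([0.54, -0.008, 0.02], 0.77), ([0.542, -0.032, 0.107], 0.45)]
home [([0.539, -0.04, 0.005], 0.7)]
bay []
pack [([0.541, -0.081, 0.092], 0.71)]
pack_nose [([0.663, -0.26, 0.018], 0.57)]
rib [([0.633, -0.071, 0.066], 0.57)]
```

View pics/w6.png

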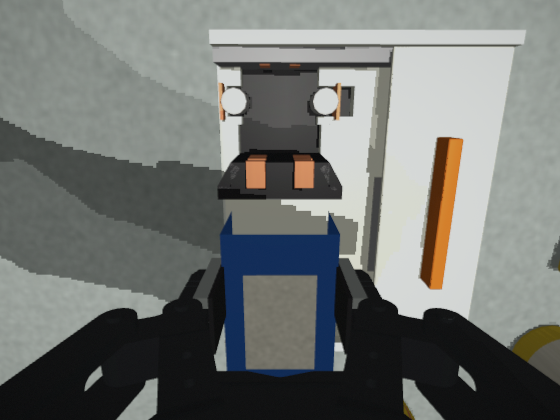

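The white roller tops at (234,101) and (326,101) sit symmetrically about the pack, whose nose spans columns 218–342 and is centred at 280. The yaw matches too, so I'll lower it.

```bash

python3 -m jog '[[[0,0,35,0,0,0,0.3],[0,0,25,0,0,0,0.3],[0,0,14,0,0,0,0.3],[0,0,6,0,0,0,0.3],[0,0,0,0,0,0,0.3]]]'
python3 -m jog '[[[0,0,4,0,0,0,0.3],[0,0,0,0,0,0,0.3]]]'
```

```text
clock: 11.75
position: [0.5443, -0.0832, 0.1027]
tool_rot: [-3.141, 0.0, 1.598]
force: [0.1, -0.6, -3.0]
grip_width: 0.0453
finger_force: 75.1
clock: 11.95
position: [0.5446, -0.083, 0.0993]
tool_rot: [3.141, 0.0, 1.598]
force: [-0.1, 0.4, -3.3]
grip_width: 0.0451
finger_force: 75.1
```

```bash

python3 -m jog '[[[0,0,1.5,0,0,0,0.3],[0,0,0,0,0,0,0.3]]]'
python3 -m jog '[[[0,0,1,0,0,0,0.3],[0,0,0,0,0,0,0.3]]]'
```

```text
clock: 12.15
position: [0.5446, -0.083, 0.0977]
tool_rot: [3.141, 0.0, 1.598]
force: [1.1, 0.6, -0.6]
grip_width: 0.0452
finger_force: 75.2
clock: 12.35
position: [0.5446, -0.083, 0.0976]
tool_rot: [3.141, -0.0, 1.598]
force: [-5.4, 2.1, 22.3]
grip_width: 0.0452
finger_force: 78.1
```

```bash

python3 -m jog '[[[0,0,-1,0,0,0,0.5],[0,0,0,0,0,0,0.8],[0,0,0,0,0,0,0.8],[0,0,-25,0,0,0,0.8],[0,0,-45,0,0,0,0.8]]]'
python3 -m jog '[[[-30,0,-35,0,0,0,0],[-35,0,0,0,0,0,0],[0,0,0,0,0,0,0],[0,0,0,0,0,0,0],[0,0,0,0,0,0,0]]]'
python3 - <<'E'
from h import *
st(); 
f=wf(); save(f,'w7.png')
for q in('clips','home','pack','pack_nose','rib'):
        r=bot.spot_point(q,f); print(q,[(np.round(x['xyz'],3).tolist(),round(x['conf'],2)) for x in r[:2]])
E
```

```text
clock: 12.85
position: [0.5431, -0.0829, 0.1661]
tool_rot: [-3.137, -0.0, 1.598]
force: [1.0, 0.7, 0.4]
grip_width: 0.0684
finger_force: 0.0
clock: 13.35
position: [0.546, -0.1472, 0.2019]
tool_rot: [-3.141, -0.001, 1.598]
force: [0.9, 0.1, -0.5]
grip_width: 0.0003
finger_force: 0.0
{'clock': 13.35, 'position': [0.546, -0.147, 0.202], 'tool_rot': [-3.141, -0.001, 1.598], 'force': [0.947, 0.055, -0.526], 'grip_width': 0.0, 'finger_force': 0.0}
clips [([0.539, -0.005, 0.019], 0.83), ([0.635, -0.071, 0.065], 0.63)]
home []
pack [([0.546, -0.078, 0.006], 0.94), ([0.345, -0.284, -0.002], 0.56)]
pack_nose [([0.54, -0.029, 0.024], 0.65)]
rib [([0.634, -0.071, 0.067], 0.62)]
```

View pics/w7.png

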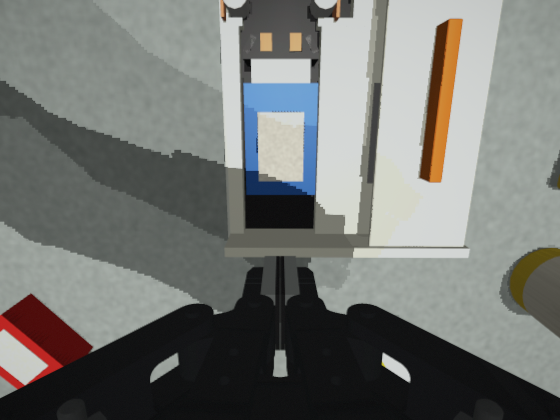

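The pack lies flat in the channel, with its tail at row 194 and about 35 rows of free floor behind it. I'll lower the shut fingers behind the tail and push.

```bash

python3 -m jog '[[[0,0,40,0,0,0,0],[0,0,40,0,0,0,0],[0,0,24,0,0,0,0],[0,0,10,0,0,0,0],[0,0,0,0,0,0,0]]]' 60
python3 -m jog '[[[5,0,0,0,0,0,0],[6,0,0,0,0,0,0],[6,0,0,0,0,0,0],[6,0,0,0,0,0,0],[0,0,0,0,0,0,0]]]'
```

```text
clock: 14.15
position: [0.5457, -0.148, 0.0876]
tool_rot: [-3.14, -0.0, 1.598]
force: [0.0, 0.3, 0.4]
grip_width: 0.0003
finger_force: 0.0
clock: 14.65
position: [0.5457, -0.1238, 0.0887]
tool_rot: [3.141, -0.0, 1.599]
force: [-0.9, -0.5, -0.1]
grip_width: 0.0
finger_force: 0.0
```

```bash

python3 -m jog '[[[4,0,0,0,0,0,0],[4,0,0,0,0,0,0],[3,0,0,0,0,0,0],[3,0,0,0,0,0,0],[0,0,0,0,0,0,0]]]'
```

```text
clock: 15.15
position: [0.5451, -0.113, 0.0886]
tool_rot: [3.141, 0.003, 1.596]
force: [0.4, -14.6, 2.3]
grip_width: -0.0002
finger_force: 7.2
```

```bash

python3 -m jog '[[[3,0,0,0,0,0,0],[3,0,0,0,0,0,0],[3,0,0,0,0,0,0]]]'
python3 -m jog '[[[3,0,0,0,0,0,0],[2,0,0,0,0,0,0],[0,0,0,0,0,0,0]]]'
python3 -m jog '[[[2,0,0,0,0,0,0],[2,0,0,0,0,0,0],[0,0,0,0,0,0,0]]]'
```

```text
clock: 15.45
position: [0.5449, -0.1034, 0.0886]
tool_rot: [3.141, 0.002, 1.596]
force: [-0.2, -10.5, 4.0]
grip_width: -0.0001
finger_force: 5.1
clock: 15.75
position: [0.5447, -0.0971, 0.0884]
tool_rot: [-3.142, 0.0, 1.597]
force: [-0.8, -4.2, 3.1]
grip_width: 0.0001
finger_force: 2.1
clock: 16.05
position: [0.5443, -0.0966, 0.0885]
tool_rot: [3.141, 0.005, 1.595]
force: [-0.2, -24.3, -1.4]
grip_width: -0.0001
finger_force: 12.5
```

A hard stop at the predicted home position. I'll retreat and check.

```bash

python3 -m jog '[[[-20,0,0,0,0,0,0],[-8,0,-30,0,0,0,0],[-10,0,-45,0,0,0,0],[-15,0,-40,0,0,0,0],[0,0,0,0,0,0,0]]]'
python3 -m jog '[[[0,0,0,0,0,0,0]]]'
python3 - <<'E'
from h import *
st(); 
f=wf(); save(f,'w8.png')
for q in('clips','home','pack','pack_nose','rib'):
        r=bot.spot_point(q,f); print(q,[(np.round(x['xyz'],3).tolist(),round(x['conf'],2)) for x in r[:2]])
E
```

```text
clock: 16.55
position: [0.5474, -0.148, 0.2079]
tool_rot: [3.135, 0.001, 1.596]
force: [-0.2, 0.2, -0.6]
grip_width: -0.0
finger_force: 0.0
clock: 16.65
position: [0.5462, -0.1456, 0.2039]
tool_rot: [3.14, -0.001, 1.598]
force: [0.6, -0.1, 0.1]
grip_width: 0.0
finger_force: 0.0
{'clock': 16.65, 'position': [0.546, -0.146, 0.204], 'tool_rot': [3.14, -0.001, 1.598], 'force': [0.639, -0.068, 0.126], 'grip_width': 0.0, 'finger_force': 0.0}
clips [([0.541, -0.036, 0.004], 0.37)]
home []
pack [([0.343, -0.287, -0.005], 0.73), ([0.541, -0.033, 0.006], 0.66)]
pack_nose []
rib [([0.632, -0.071, 0.064], 0.81)]
```

View pics/w8.png

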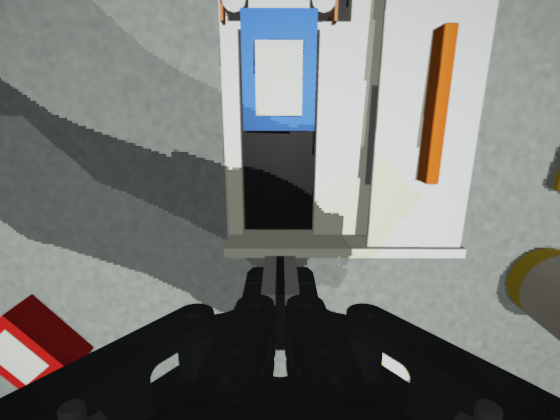

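The pack is fully forward, with its tail at row 131, the rollers at its notches, and a reported y of −0.033. Now I'll grip the rib at about (440,100) and shut the cover.

```bash

python3 -m jog '[[[24,32,0,0,0,0,0.4],[24,31,0,0,0,0,0.4],[23,31,0,0,0,0,0.4],[0,0,40,0,0,0,0.4],[0,0,25,0,0,0,0.4]]]'
python3 -m jog '[[[0,0,14,0,0,0,0.4],[0,0,0,0,0,0,0.4],[0,0,0,0,0,0,0.1],[0,0,0,0,0,0,0],[0,0,0,0,0,0,0]]]' 40
```

```text
clock: 17.45
position: [0.638, -0.071, 0.1357]
tool_rot: [-3.14, -0.0, 1.6]
force: [-1.1, 0.0, -0.1]
grip_width: 0.0341
finger_force: 0.0
clock: 17.95
position: [0.6386, -0.0728, 0.1258]
tool_rot: [3.14, 0.0, 1.597]
force: [-2.1, -0.7, 7.5]
grip_width: 0.0064
finger_force: 43.1
```

```bash

python3 -m jog '[[[0,-8,0,0,0,0,0],[0,-18,0,0,0,0,0],[0,-18,0,0,0,0,0],[0,-18,0,0,0,0,0],[0,-16,0,0,0,0,0]]]'
python3 -m jog '[[[0,-10,0,0,0,0,0],[0,-4,0,0,0,0,0],[0,-2,0,0,0,0,0]]]'
python3 -m jog '[[[0,-2,0,0,0,0,0],[0,-1,0,0,0,0,0]]]'
```

```text
clock: 18.45
position: [0.5603, -0.0747, 0.1258]
tool_rot: [3.138, 0.0, 1.598]
force: [2.1, -0.5, 7.2]
grip_width: 0.0068
finger_force: 43.0
clock: 18.75
position: [0.5447, -0.075, 0.1257]
tool_rot: [3.139, -0.0, 1.598]
force: [3.1, 0.4, 7.7]
grip_width: 0.007
finger_force: 43.2
clock: 18.95
position: [0.5431, -0.075, 0.1258]
tool_rot: [3.136, 0.0, 1.598]
force: [13.2, 1.3, -0.1]
grip_width: 0.0063
finger_force: 42.0
```

```bash

python3 -m jog '[[[0,-2,0,0,0,0,0],[0,-1,0,0,0,0,0]]]'
python3 -m jog '[[[0,3,0,0,0,0,0],[0,0,0,0,0,0,0.2],[0,0,0,0,0,0,0.4],[0,0,-40,0,0,0,0.4],[0,0,-45,0,0,0,0.4]]]'
python3 -m jog '[[[-40,0,-30,0,0,0,0.4],[-40,0,0,0,0,0,0.4],[0,0,0,0,0,0,0.4],[0,0,0,0,0,0,0.4]]]'
python3 - <<'E'
from h import *
st(); 
f=wf(); save(f,'w9.png')
r=bot.spot_point('rib',f); print([(np.round(x['xyz'],3).tolist(),round(x['conf'],2)) for x in r[:2]])
E
```

```text
clock: 19.15
position: [0.5424, -0.0749, 0.126]
tool_rot: [3.131, 0.001, 1.598]
force: [30.2, 1.3, -16.9]
grip_width: 0.0066
finger_force: 40.1
clock: 19.65
position: [0.5399, -0.0752, 0.2094]
tool_rot: [-3.138, 0.0, 1.597]
force: [0.7, 1.5, 0.5]
grip_width: 0.0342
finger_force: 0.0
clock: 20.05
position: [0.5427, -0.1558, 0.2393]
tool_rot: [-3.141, -0.0, 1.596]
force: [0.4, 1.2, -1.0]
grip_width: 0.0342
finger_force: 0.0
{'clock': 20.05, 'position': [0.543, -0.156, 0.239], 'tool_rot': [-3.141, -0.0, 1.596], 'force': [0.413, 1.188, -0.959], 'grip_width': 0.034, 'finger_force': 0.0}
[([0.543, -0.074, 0.065], 0.73)]
```

View pics/w9.png

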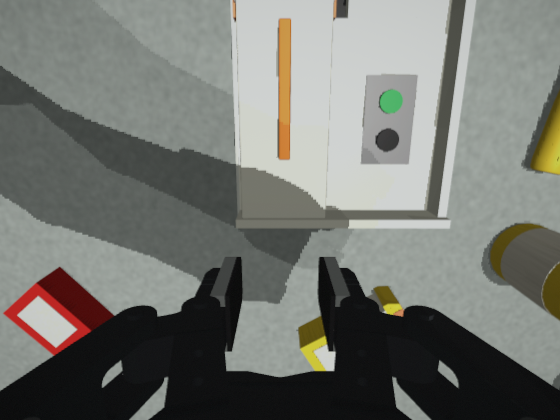

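The cover is shut: the plate spans columns 240–330 over the channel and the rib is at column 285. The gripper is clear of everything.

```bash
python3 -c "
from workcell import bot
print(bot.job_done())"
```

```text
the job is handed in; nothing more can be done
None
```

I opened the cover, laid the blue pack in the channel, pushed it home past the clips, slid the cover fully shut, and handed the job in at about 20 s; the hand-in returned no verdict.

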